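# First-in-first-out: restock the dropper-bottle lane

### The job

Restock the green carton's lane of the small two-lane rack, oldest first: pull the green carton that is already in the rack forward to the front stop, and only then take the new green carton out of the shipping case and load it into the same lane behind the old one, right up against it, with both green labels facing the front. There is glass inside, so keep the cartons upright and set the new one down on the rack gently rather than dropping it; leave the orange carton, the dropper bottle and the black-capped tube where they are.

Things in the scene. Friction and masses are not known exactly. Their poses are not given: they have to be found in the camera images.
- rack: Fixed grey-white metal rack of two lanes side by side, green wall edges, open on top and at the back, 216 x 140 mm. Origin: underside, at the inner face of the front stop, on the middle divider. x runs from the front stop (robot's side) to the open back, y left, z up. Walls 4 mm thick, 104 mm high over the bench; front stop 30 mm high over the bench, 6 mm thick.
- lane_left (a point): Front end of the lane at y = +34 mm of the rack: on the lane floor (8 mm above the bench), at the inner face of the front stop, mid-width; axes as the rack's. Lane 64 mm wide between walls, 210 mm long. Fingers find room only before and behind a carton in it, not beside. Either lane may hold the green carton.
- lane_right (a point): The same point of the other lane, at y = -34 mm of the rack; same size.
- old_center (a point): Centre (half-way up) of the old green carton, which stands in one of the lanes well behind the front stop: white carton with a green label on its front (-x) face that wraps 16 mm on to the top, 60 mm deep (x, front to back) x 56 mm wide (y) x 100 mm high (z), about 0.25 kg; axes along the rack's to within a few degrees. It slides on the lane floor.
- old_label (a point): Centre of the old green carton's front label face: 30 mm in -x from its centre.
- new_center (a point): Centre (half-way up) of the new green carton, standing in the shipping case: white carton with a green label on its front (-x) face that wraps 16 mm on to the top, 60 mm deep (x, front to back) x 56 mm wide (y) x 100 mm high (z), about 0.25 kg; its axes follow the case's to within a few degrees. In the case it is free on its two y sides (at least 40 mm each); its front and back are close to the case walls.
- new_label (a point): Centre of the new green carton's front label face: 30 mm in -x from its centre.
- case: Fixed open-topped cardboard shipping case, 76 mm (x) x 188 mm (y) x 98 mm high outside, walls and floor 4 mm thick, so 68 x 180 mm inside; origin: centre of its underside on the bench, z up. The new carton in it stands 6 mm proud of its rim. The bench between case and rack is clear up to about 0.6 m from the robot and can be used to set a carton down.
- other_center (a point): Centre (half-way up) of a carton of the same size with an orange label, in the other lane. Leave it alone.
- dropper_center (a point): Middle of a loose amber dropper bottle, 38 mm diameter, 119 mm high, standing on the bench between case and rack on the far side; the point is 50 mm above its base. Leave it alone.
- tube_center (a point): Middle of a loose white cardboard tube with a black cap, 44 mm diameter, 115 mm high, standing on the bench to the left of the rack; the point is 55 mm above its base. Leave it alone.
Mind the look-alikes: they are no part of the job. What is shaped like the part that bears old_center but blue or purple is not meant.

How it is judged:
By the outcome, as a careful person would: the job done as asked, in the order asked, and still so for the second after the job is handed in, with the robot touching nothing.
It also fails if it takes over 72 s, if anything falls off the work surface, if the arm or the gripper's body presses on something with over 40 N, if the wrist force passes 120 N, or if a joint passes its speed limit or range.

### The arm

A 6-joint arm with a two-finger parallel gripper is mounted at the origin on the work surface. World frame = base frame: x ahead of the robot, y to its left, z up, the work surface at z = 0. Lengths are in m, angles in degrees, forces in N, time in s.
With the tool pointing down it reaches from about 0.35 to 0.925 m from the base axis. Payload 6.4 kg.
Tool frame: the origin (TCP) lies on the centre line of the jaws, within the pads' length; the fingertips stand 19 mm ahead of it and the grasp point (between the pads) is the TCP (manip.tip_reach is the distance from the TCP to the fingertips, in m); z points along the fingers, y is the line along which they close (so a half turn about z gives the same grasp; the last joint's range is limited). The gripper opens to 94 mm and grips with 3 to 60 N. Pads are 16 mm wide; open, the fingers measure 119 mm over their backs; the gripper's body (75 mm by 177 mm) begins 78 mm behind the grasp point.
Start: joints at [53.566, 14.043, 89.255, -0, 76.702, -9.975], TCP at [0.29, 0.582, 0.196] pointing down, gripper open.
Joint ranges: [-179.41, 179.41], [-58.25, 129.5], [7.25, 145.43], [-54.29, 234.29], [11.92, 165.04], [-157.13, 157.13]. Speed limits (degrees/s): [147.25, 147.25, 180, 180, 180, 180].

### API

Orientations are given as a 3x3 rotation matrix whose columns are the frame's x, y, z axes.
In Python, from bench import manip, grab_frame gives the robot as it stands.
- The arm moves only by the tool apply_moves, never from a script. Its argument "targets" is a list of rows, each a list of 6 numbers: the shift along the tool's x, y, z in cm, then the turn, a rotation vector about the tool's x, y, z in rad. In form: [[dx, dy, dz, wx, wy, wz], ...]. A call has 1 to 20 rows; each row shifts and turns the commanded pose from where the row before left it, along the tool's axes as they then stand; what a row does not reach is not made up. A row lasts 1/10 s, in which the tool goes at most 50 mm and 8.59 degrees, less where a joint would pass 70% of its speed; a pose out of reach is approached as far as the arm can. A call is refused whole if a number of a shift passes 5 or a number of a turn 0.15, either way. A call with a gripper value outside its range is refused whole. "hand" is the closure, from 0 (fully open) to 1 (shut), set as the call begins (left out, the last holds). The fingers move at their own pace and stop on an object; "force" is the grip in N (left out, the last holds). Time passes only in rows, so rows that do not move let the fingers close. It gives the time, the measured TCP pose, the force, the opening and the grip force at its end, in the units of the state.
- manip.get_obs(): the state, without advancing time (a new reading comes with each control period).
- grab_frame(name): name is "side" or "top" or "wrist"; returns a dict with "frame" (420x560x3 uint8, red, green, blue), "z_map" (420x560 float32, m along the optical axis (not along the pixel's ray), 0 where there is no reading), "fov_y" (degrees; the focal length in pixels is half the picture's height over the tangent of half this angle, whatever the lens; pixels are square), "cx", "cy" (the principal point, pixels), "eye" and "attitude" of the camera in the world; the wrist camera has in their place "tool_from_camera" (4x4, takes a point from camera to tool coordinates, whose origin is the TCP and whose axes are the flange's). Camera axes: x right, y down, z forward; pixel columns grow to the right and rows downward; lengths in m; the calibration is good to about 2 mm. A picture is of the moment at which its call begins: read the wrist's pose just before it.
- manip.job_done(): hands the job in; it is judged then, once.
The state is a dict: "clock": time; "q": joint angles; "joint_vel": joint speeds; "joint_torque": joint torques, N m; "position": TCP position; "tcp_rot": TCP orientation; "force": force on the tool from outside, world axes, zero at the start; "wrist_torque": the same for the moment, N m; "gripper_width": opening from 0.0 (shut) to 1.0 (fully open); "finger_force": force on a finger pad.
Only numpy, scipy, OpenCV 4.12 (cv2) and the standard library are available. Lean on these libraries where they do the work, as an engineer would, in place of code of your own. Each camera call takes 0.05 s, during which the arm holds its last target. There are 200 camera calls.

## Working session

There is one attempt and no reset: what is moved stays moved. The work goes in short steps, Python scripts to look and compute and a tool call to move; the robot and the scene stay as the last step left them, time stands still between calls to the robot, and variables do not carry over. Pictures are saved under pics/ and viewed, at most 10 in all, crops included, and the job is handed in when it is done.

Besides the shell and the picture viewer there is one more tool, called after ">>>" as name([rows], argument=value, ...), one row to a line, values as JSON. apply_moves: Moves the arm, as the interface text tells. Its arguments: {"type":"object","properties":{"targets":{"type":"array","items":{"type":"array","items":{"type":"number"}}},"hand":{"type":"number"},"force":{"type":"number"}},"required":["targets"]}

```bash
mkdir -p pics; ls; cat > h.py <<'E'
import numpy as np, cv2
from bench import manip, grab_frame
def snap(n,fn):
    o=manip.get_obs(); f=grab_frame(n); cv2.imwrite(f'pics/{fn}.png',f['frame'][:,:,::-1])
    np.savez(f'pics/{fn}.npz',pos=o['position'],rot=o['tcp_rot'],**f); return f
def cloud(fn):
    d=np.load(f'pics/{fn}.npz'); z=d['z_map']; H,W=z.shape
    fl=H/2/np.tan(np.radians(float(d['fov_y']))/2)
    v,u=np.mgrid[:H,:W]; P=np.stack([(u-d['cx'])/fl*z,(v-d['cy'])/fl*z,z],-1)
    if 'eye' in d: P=P@d['attitude'].T+d['eye']
    else:
        T=d['tool_from_camera']; P=P@T[:3,:3].T+T[:3,3]; P=P@np.array(d['rot']).T+d['pos']
    P[z==0]=np.nan
    return P,d['frame']
E
python3 - <<'E'
from h import *
o=manip.get_obs();print(o)
for n in('side','top'):
    f=snap(n,n+'0');print(n,f['fov_y'],f['eye'],f['attitude'],f['cx'],f['cy'])
a=cv2.imread('pics/side0.png');b=cv2.imread('pics/top0.png')
E
```

```text
pics
{'clock': 0.0, 'q': array([ 5.35656264e+01,  1.40821512e+01,  8.93235848e+01, -1.94711403e-03,
        7.67039849e+01, -9.97553146e+00]), 'joint_vel': array([ 0.03171388, -0.21829028,  0.02274676,  0.0701658 , -0.0609775 ,
       -0.04824351]), 'joint_torque': array([-2.65319366e-03, -4.15840995e+01, -3.14599478e+01,  6.83477148e-02,
        3.32593638e-02, -1.28057268e-04]), 'position': array([0.2892414 , 0.58140266, 0.19457982]), 'tcp_rot': array([[-8.95257982e-01,  4.45546755e-01, -1.11070750e-03],
       [ 4.45548039e-01,  8.95256673e-01, -1.56032331e-03],
       [ 2.99171311e-04, -1.89176545e-03, -9.99998166e-01]]), 'force': array([ 0.75248672,  0.64601182, -0.62784747]), 'wrist_torque': array([ 0.00628375,  0.02980055, -0.00133206]), 'finger_force': 0.0, 'gripper_width': 1.0003871761370084}
side 57.392263296444895 [ 0.34194991 -0.70074304  0.58680775] [[ 0.93901609 -0.19591013  0.28260929]
 [-0.34376883 -0.51456155  0.78552492]
 [-0.00847241 -0.8347728  -0.55052937]] 276.2167411313402 203.62745832536027
top 48.99787798828124 [0.46739384 0.05514353 1.16747499] [[-7.73045504e-03 -9.95135064e-01  9.82163193e-02]
 [-9.99970119e-01  7.68872508e-03 -8.03370800e-04]
 [ 4.43041741e-05 -9.82195949e-02 -9.95164765e-01]] 277.68869693006474 204.16127637665932
```

View pics/top0.png

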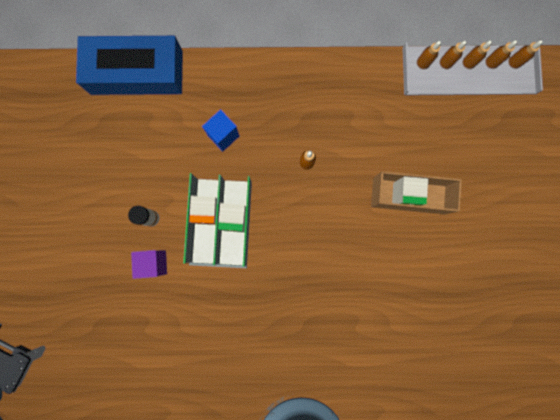

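View pics/side0.png

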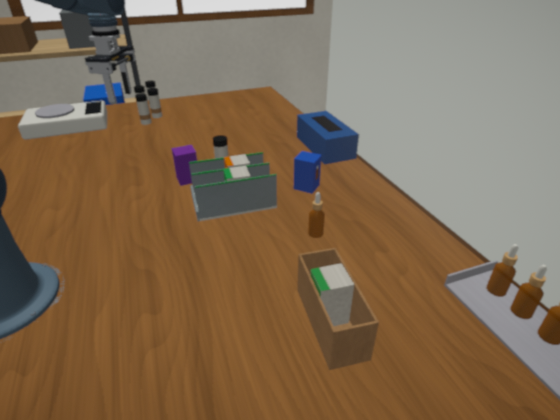

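Top view: the old green carton is at (231,217) in the right lane and the orange one at (202,210) in the left. The new green carton is at (414,190) in the case. The look-alikes are blue (221,130) and purple (148,263), neither of them meant. Dropper is at (307,158), tube at (142,215).

```bash
python3 - <<'E'
from h import *
P,I=cloud('top0')
def top(name,r0,r1,c0,c1,z0,z1,col=None):
    p=P[r0:r1,c0:c1].reshape(-1,3);c=I[r0:r1,c0:c1].reshape(-1,3).astype(int)
    m=(p[:,2]>z0)&(p[:,2]<z1)
    if col=='g': m&=(c[:,1]>c[:,0]+40)
    q=p[m]; 
    r=cv2.minAreaRect((q[:,:2]*1000).astype(np.float32)); print(name,m.sum(),np.median(q[:,2]),'med',np.median(q[:,:2],0),'rect',r,q.min(0),q.max(0))
top('old',200,235,219,245,.104,.115)
top('oldgreen',200,235,219,245,.104,.115,'g')
top('orange',190,230,192,214,.104,.115)
top('new',172,208,392,430,.098,.115)
top('newgreen',172,208,392,430,.095,.115,'g')
top('case',165,220,365,470,.08,.1)
top('rackwalls',165,275,180,255,.097,.104)
top('dropper',140,175,295,320,.05,.14)
top('rack all',165,275,180,255,.02,.12)
big=cv2.resize(I[150:280,120:480],None,fx=2.2,fy=2.2,interpolation=cv2.INTER_CUBIC)
cv2.imwrite('pics/crop1.png',big[:,:,::-1])
E
```

```text
old 624 0.10787311856886383 med [0.54316293 0.16214279] rect ((539.7291259765625, 160.19989013671875), (61.26469802856445, 67.37824249267578), 85.5743637084961) [0.50377675 0.13225848 0.10404228] [0.5756326  0.19009656 0.1135262 ]
oldgreen 178 0.1081678663506922 med [0.52212491 0.16219366] rect ((520.5269165039062, 160.2941436767578), (61.686527252197266, 21.471710205078125), 78.33525085449219) [0.50377675 0.13225848 0.10404228] [0.53178289 0.18986858 0.1135262 ]
orange 561 0.10792814974235965 med [0.56176164 0.228703  ] rect ((562.1822509765625, 227.8538360595703), (49.83024597167969, 60.67047882080078), 89.68453216552734) [0.53179861 0.20303064 0.10407698] [0.59261675 0.25277986 0.11281945]
new 699 0.10340081956493763 med [ 0.6010499  -0.26318546] rect ((603.3015747070312, -255.1004638671875), (86.29595184326172, 77.2680892944336), 86.37216186523438) [ 0.56330514 -0.30042134  0.0980095 ] [ 0.64414881 -0.21172788  0.11085956]
newgreen 178 0.10381380075636493 med [ 0.57978431 -0.26193367] rect ((580.4471435546875, -263.5338439941406), (54.30950164794922, 17.42840576171875), 85.617744
[... 346 characters left out ...]
2757875733209 med [0.54392033 0.19737451] rect ((538.8197021484375, 197.25421142578125), (140.6419219970703, 209.28575134277344), 86.56423950195312) [0.430668   0.12309353 0.09701604] [0.64734477 0.27308474 0.10399756]
dropper 188 0.06720157693921724 med [ 0.68488452 -0.01799418] rect ((688.729248046875, -20.608503341674805), (34.375465393066406, 34.91286087036133), 88.73863220214844) [ 0.67131518 -0.03776379  0.05009626] [ 0.70629555 -0.0033895   0.12170444]
rack all 3010 0.10354427454307724 med [0.54320843 0.19953797] rect ((535.5604858398438, 197.3112335205078), (140.7789306640625, 216.3153839111328), 86.51976776123047) [0.42575751 0.12102414 0.02003451] [0.64734477 0.27308474 0.1135262 ]
```

View pics/crop1.png

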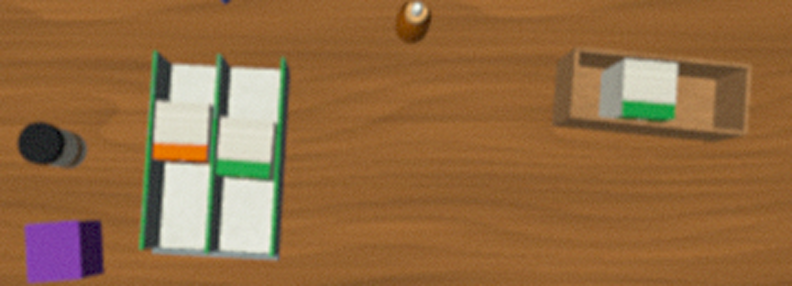

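The crop confirms the choice: green label at (245,168) in the right lane, new carton at (648,90) in the case. Next I turn the tool so its y runs along the rack's x, then move over the old carton.

>>> apply_moves([
  [0,0,0,0,0,0.146],
  [0,0,0,0,0,0.146],
  [0,0,0,0,0,0.146],
  [0,0,0,0,0,0.146],
  [0,0,0,0,0,0.146],
  [0,0,0,0,0,0.146],
  [0,0,0,0,0,0.146],
  [0,0,0,0,0,0.146],
  [0,0,0,0,0,0],
], hand=0)

```text
clock: 1.0
position: [0.2894, 0.5816, 0.1951]
tcp_rot: [[0.059, 0.998, -0.001], [0.998, -0.059, -0.001], [-0.001, -0.001, -1.0]]
force: [0.1, -0.4, -0.3]
gripper_width: 0.998
finger_force: 0.0
```

>>> apply_moves([
  [-1.5,1,0,0,0,0],
  [-2.8,2,0,0,0,0],
  [-2.8,2,0,0,0,0],
  [-2.8,2,0,0,0,0],
  [-2.8,2,0,0,0,0],
  [-2.8,2,0,0,0,0],
  [-2.8,2,0,0,0,0],
  [-2.8,2,0,0,0,0],
  [-2.8,2,0,0,0,0],
  [-2.8,2,0,0,0,0],
  [-2.8,2,0,0,0,0],
  [-2.8,2,0,0,0,0],
  [-2.8,2,0,0,0,0],
  [-2.8,2,0,0,0,0],
  [-2.4,1,0,0,0,0],
  [0,0,0,0,0,0],
  [0,0,0,0,0,0],
])

```text
clock: 2.7
position: [0.545, 0.1623, 0.1954]
tcp_rot: [[0.059, 0.998, -0.001], [0.998, -0.059, 0.0], [0.0, -0.001, -1.0]]
force: [-0.4, 0.3, -0.5]
gripper_width: 1.001
finger_force: 0.0
```

```bash
cat >> h.py <<'E'
def st():
    o=manip.get_obs();R=o['tcp_rot'];print('t',o['clock'],'pos',o['position'].round(4),'yang',np.degrees(np.arctan2(R[1,1],R[0,1])).round(2),'tilt',R[:,2].round(4),'F',o['force'].round(1),'w',round(o['gripper_width']*94,1),'ff',o['finger_force']);return o
E
python3 - <<'E'
from h import *
st();snap('wrist','w1')
P,I=cloud('w1')
g=(I[...,1].astype(int)>I[...,0].astype(int)+40)&(P[...,2]>.1)&(P[...,2]<.113)
print(g.sum(),np.nanmedian(P[g],0))
E
```

```text
t 2.7 pos [0.545  0.1623 0.1954] yang -3.39 tilt [-6.e-04  1.e-04 -1.e+00] F [-0.4  0.3 -0.5] w 94.1 ff 0.0
4926 [0.54350708 0.18906261 0.10339812]
```

View pics/w1.png

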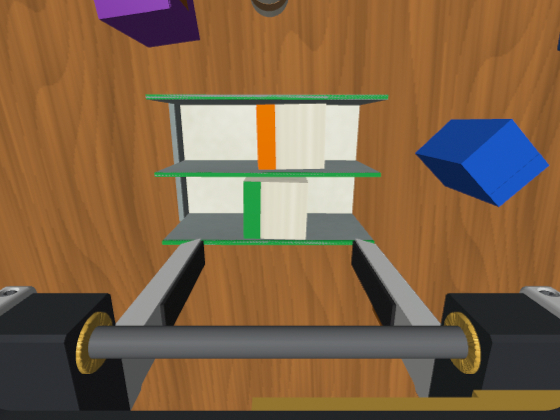

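The wrist view shows the old carton top at (244-307, 180-240) between the divider (y≈173) and the right wall (y≈242). The fingers straddle it in x. I'll fit its pose from this depth map.

```bash
python3 - <<'E'
from h import *
P,I=cloud('w1');I=I.astype(int)
def m(n,r0,r1,c0,c1,f):
    p=P[r0:r1,c0:c1].reshape(-1,3);c=I[r0:r1,c0:c1].reshape(-1,3);k=f(p,c)
    q=(p[k,:2]*1000).astype(np.float32);r=cv2.minAreaRect(q);print(n,k.sum(),np.round(r[0],1),np.round(r[1],1),round(r[2],1),np.median(p[k,2]).round(4));return q
z=lambda p:(p[:,2]>.1045)&(p[:,2]<.112)
m('old top',176,245,238,320,z)
G=lambda p,c:(c[:,1]>c[:,0]+40)&(p[:,2]>.095)&(p[:,2]<.112)
m('old green',182,236,240,265,G)
for n,a,b in(('L',93,102),('M',164,178),('R',239,246)):
    q=m(n,a,b,130,400,lambda p,c:(c[:,1]>c[:,0]+40)&(p[:,2]>.1)&(p[:,2]<.1055))
    l=cv2.fitLine(q,2,0,.01,.01).ravel();print(l, q[:,0].min(),q[:,0].max())
E
```

```text
Traceback (most recent call last):
TypeError: <lambda>() takes 1 positional argument but 2 were given
```

```bash
python3 - <<'E'
from h import *
P,I=cloud('w1');I=I.astype(int)
def m(n,r0,r1,c0,c1,f):
    p=P[r0:r1,c0:c1].reshape(-1,3);c=I[r0:r1,c0:c1].reshape(-1,3);k=f(p,c)
    q=(p[k,:2]*1000).astype(np.float32);r=cv2.minAreaRect(q);print(n,k.sum(),np.round(r[0],1),np.round(r[1],1),round(r[2],1),np.median(p[k,2]).round(4));return q
m('old top',179,237,238,320,lambda p,c:(p[:,2]>.1045)&(p[:,2]<.112))
G=lambda p,c:(c[:,1]>c[:,0]+40)&(p[:,2]>.095)&(p[:,2]<.112)
m('old green',182,236,240,265,G)
for n,a,b in(('L',93,102),('M',164,178),('R',239,246)):
    q=m(n,a,b,130,400,lambda p,c:(c[:,1]>c[:,0]+40)&(p[:,2]>.095)&(p[:,2]<.1055))
    l=cv2.fitLine(q,2,0,.01,.01).ravel();print(l, q[:,0].min(),q[:,0].max())
E
```

```text
old top 3527 [542.2 162.1] [54.5 60.6] 85.4 0.1077
old green 947 [520.4 163.7] [53.6 16.3] 84.7 0.1081
L 924 [541.4 263. ] [  3.5 208.8] 86.6 0.1035
[ 9.9843568e-01 -5.5912487e-02  5.4589056e+02  2.6258591e+02] 437.11722 645.5815
M 1030 [537.3 195.7] [  4.  209.7] 86.7 0.1034
[ 9.9820656e-01 -5.9863795e-02  5.3481738e+02  1.9585364e+02] 432.642 641.9334
R 873 [532.8 127.9] [  5.1 209.3] 86.7 0.1034
[ 9.9828267e-01 -5.8580719e-02  5.3170349e+02  1.2829816e+02] 428.1974 637.19885
```

>>> apply_moves([
  [0,-0.28,1,0,0,0],
  [0,0,1.5,0,0,0],
  [0,0,1.5,0,0,0],
  [0,0,1.5,0,0,0],
  [0,0,1.5,0,0,0],
  [0,0,1.5,0,0,0],
  [0,0,1.5,0,0,0],
  [0,0,1.1,0,0,0],
  [0,0,0,0,0,0],
  [0,0,0,0,0,0],
])

```text
clock: 3.75
position: [0.5428, 0.1633, 0.0847]
tcp_rot: [[0.059, 0.998, 0.0], [0.998, -0.059, 0.0], [0.0, 0.0, -1.0]]
force: [0.2, 0.4, 0.5]
gripper_width: 1.002
finger_force: 0.0
```

>>> apply_moves([
  [0,0,0,0,0,0],
  [0,0,0,0,0,0],
  [0,0,0,0,0,0],
  [0,0,0,0,0,0],
  [0,0,0,0,0,0],
  [0,0,0,0,0,0],
  [0,0,0,0,0,0],
  [0,0,0,0,0,0],
], hand=1, force=12)

```text
clock: 4.55
position: [0.5427, 0.1633, 0.0849]
tcp_rot: [[0.059, 0.998, 0.0], [0.998, -0.059, -0.0], [-0.0, 0.0, -1.0]]
force: [-1.0, -0.5, 1.8]
gripper_width: 0.638
finger_force: 11.9
```

>>> apply_moves([
  [0,-0.4,0,0,0,0],
  [0,-0.8,0,0,0,0],
  [0,-0.8,0,0,0,0],
  [0,-0.8,0,0,0,0],
  [0,-0.8,0,0,0,0],
  [0,-0.8,0,0,0,0],
  [0,-0.8,0,0,0,0],
  [0,-0.8,0,0,0,0],
  [0,-0.8,0,0,0,0],
  [0,-0.6,0,0,0,0],
  [0,-0.3,0,0,0,0],
  [0,0,0,0,0,0],
])

```text
clock: 5.75
position: [0.4652, 0.1679, 0.0849]
tcp_rot: [[0.059, 0.998, -0.001], [0.998, -0.059, 0.0], [0.0, -0.001, -1.0]]
force: [0.3, -0.3, 4.1]
gripper_width: 0.639
finger_force: 11.9
```

>>> apply_moves([
  [0,-0.1,0,0,0,0],
  [0,-0.1,0,0,0,0],
  [0,-0.1,0,0,0,0],
  [0,-0.1,0,0,0,0],
  [0,0,0,0,0,0],
])

```text
clock: 6.25
position: [0.4619, 0.168, 0.0848]
tcp_rot: [[0.059, 0.998, 0.001], [0.998, -0.059, -0.0], [0.0, 0.001, -1.0]]
force: [2.6, -0.7, 2.4]
gripper_width: 0.638
finger_force: 11.9
```

>>> apply_moves([
  [0,-0.1,0,0,0,0],
  [0,-0.1,0,0,0,0],
  [0,0,0,0,0,0],
])

```text
clock: 6.55
position: [0.4606, 0.1683, 0.0849]
tcp_rot: [[0.059, 0.998, 0.003], [0.998, -0.059, 0.0], [0.0, 0.003, -1.0]]
force: [5.2, 0.7, 1.9]
gripper_width: 0.637
finger_force: 11.9
```

>>> apply_moves([
  [0,-0.1,0,0,0,0],
  [0,-0.1,0,0,0,0],
  [0,0,0,0,0,0],
])

```text
clock: 6.85
position: [0.4597, 0.1687, 0.0855]
tcp_rot: [[0.059, 0.998, 0.005], [0.998, -0.059, 0.001], [0.001, 0.005, -1.0]]
force: [6.5, 1.3, 1.4]
gripper_width: 0.634
finger_force: 12.0
```

>>> apply_moves([
  [0,0.25,0,0,0,0],
  [0,0,0,0,0,0],
])

```text
clock: 7.05
position: [0.4603, 0.1687, 0.0852]
tcp_rot: [[0.059, 0.998, -0.0], [0.998, -0.059, 0.001], [0.001, -0.001, -1.0]]
force: [2.7, 2.0, 6.6]
gripper_width: 0.638
finger_force: 12.0
```

>>> apply_moves([
  [0,0,0,0,0,0],
  [0,0,0,0,0,0],
  [0,0,0,0,0,0],
  [0,0,0,0,0,0],
  [0,0,0,0,0,0],
  [0,0,-1,0,0,0],
  [0,0,-2,0,0,0],
  [0,0,-3,0,0,0],
  [0,0,-3,0,0,0],
  [0,0,-3,0,0,0],
  [0,0,0,0,0,0],
  [0,0,0,0,0,0],
], hand=0)

```text
clock: 8.25
position: [0.4604, 0.1682, 0.2052]
tcp_rot: [[0.059, 0.998, 0.001], [0.998, -0.059, 0.0], [0.0, 0.001, -1.0]]
force: [-0.2, -0.0, -0.9]
gripper_width: 0.998
finger_force: 0.0
```

```bash
cat >> h.py <<'E'
def pts(fn,f,roi=None):
    P,I=cloud(fn);I=I.astype(int);k=f(P,I)
    if roi: 
        mm=np.zeros_like(k);mm[roi[0]:roi[1],roi[2]:roi[3]]=1;k&=mm
    k=k.astype(np.uint8);n,l,s,c=cv2.connectedComponentsWithStats(k)
    if n<2: print('none');return
    i=1+s[1:,4].argmax();q=P[l==i];r=cv2.minAreaRect((q[:,:2]*1000).astype(np.float32))
    print(s[i],np.round(r[0],1),np.round(r[1],1),round(r[2],1),q[:,2].mean().round(4));return r
O=np.array([.4305,.1679]);A=np.array([.9983,-.0585]);B=np.array([.0585,.9983])
def lane(xy): d=np.array(xy)-O;print('lane x,y mm',(d@A*1000).round(1),(d@B*1000).round(1))
E
python3 - <<'E'
from h import *
st();snap('wrist','w2')
f=lambda P,I:(P[...,2]>.1055)&(P[...,2]<.113)&(P[...,1]<.2-.0585*(P[...,0]-.43))
r=pts('w2',f);lane(np.array(r[0])/1000)
E
```

```text
t 8.25 pos [0.4604 0.1682 0.2052] yang -3.38 tilt [ 1.4e-03  2.0e-04 -1.0e+00] F [-0.2 -0.  -0.9] w 93.8 ff 0.0
[ 247  180   63   56 3409] [460.4 166.3] [56.6 60.5] 86.1 0.1077
lane x,y mm 29.9 0.2
```

View pics/w2.png

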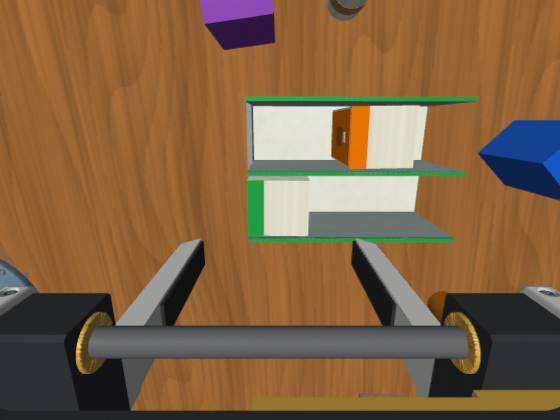

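The old carton stands at the front stop (label edge at pixel x≈248, lane x 29.9 mm). Next is the new carton.

>>> apply_moves([
  [-1.4,0.5,0,0,0,0],
  [-2.8,1.1,0,0,0,0],
  [-2.8,1.1,0,0,0,0],
  [-2.8,1.1,0,0,0,0],
  [-2.8,1.1,0,0,0,0],
  [-2.8,1.1,0,0,0,0],
  [-2.8,1.1,0,0,0,0],
  [-2.8,1.1,0,0,0,0],
  [-2.8,1.1,0,0,0,0],
  [-2.8,1.1,0,0,0,0],
  [-2.8,1.1,0,0,0,0],
  [-2.8,1.1,0,0,0,0],
  [-2.8,1.1,0,0,0,0],
  [-2.8,1.1,0,0,0,0],
  [-2.8,1.1,0,0,0,0],
  [-1.7,0.7,0,0,0,0],
  [0,0,0,0,0,0],
])

```text
clock: 10.0
position: [0.6001, -0.2653, 0.202]
tcp_rot: [[0.061, 0.998, -0.003], [0.998, -0.061, 0.002], [0.002, -0.003, -1.0]]
force: [0.4, 0.9, -0.2]
gripper_width: 1.002
finger_force: 0.0
```

>>> apply_moves([
  [0,0,0,0,0,0.147],
  [0,0,0,0,0,0.147],
  [0,0,0,0,0,0.147],
  [0,0,0,0,0,0.147],
  [0,0,0,0,0,0.147],
  [0,0,0,0,0,0.147],
  [0,0,0,0,0,0.147],
  [0,0,0,0,0,0.147],
  [0,0,0,0,0,0.147],
  [0,0,0,0,0,0.147],
  [0,0,0,0,0,0.147],
  [0,0,0,0,0,0],
  [0,0,0,0,0,0],
])

```text
clock: 11.3
position: [0.6005, -0.2628, 0.2037]
tcp_rot: [[0.995, -0.101, -0.001], [-0.101, -0.995, 0.001], [-0.002, -0.001, -1.0]]
force: [-0.0, 0.0, 1.2]
gripper_width: 1.001
finger_force: 0.0
```

```bash
python3 - <<'E'
from h import *
st();snap('wrist','w3')
r=pts('w3',lambda P,I:(P[...,2]>.1)&(P[...,2]<.112)&(abs(P[...,1]+.264)<.05))
pts('w3',lambda P,I:(I[...,1]>I[...,0]+40)&(P[...,2]>.098)&(P[...,2]<.112))
pts('w3',lambda P,I:(P[...,2]>.088)&(P[...,2]<.1))
E
```

```text
t 11.3 pos [ 0.6005 -0.2628  0.2037] yang -95.81 tilt [-0.0015  0.0011 -1.    ] F [-0.   0.   1.2] w 94.1 ff 0.0
[ 252  174   59   60 3392] [ 601.6 -266.2] [56.  60.1] 84.7 0.1036
[254 219  56  15 837] [ 579.5 -264.5] [55.4 15.9] 84.3 0.1041
[ 199  164  195   76 3060] [ 599.7 -280. ] [188.6  76.8] 83.9 0.096
```

View pics/w3.png

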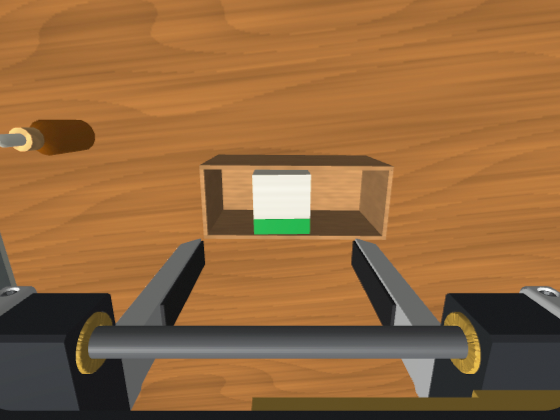

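The new carton's top is at pixels (253-311, 171-234), label to the front, clear on both sides. I'm lowering over it now.

>>> apply_moves([
  [0.14,0.33,1,0,0,0],
  [0,0,1.6,0,0,0],
  [0,0,1.6,0,0,0],
  [0,0,1.6,0,0,0],
  [0,0,1.6,0,0,0],
  [0,0,1.6,0,0,0],
  [0,0,1.6,0,0,0],
  [0,0,1.6,0,0,0],
  [0,0,1.2,0,0,0],
  [0,0,0,0,0,0],
  [0,0,0,0,0,0],
])

```text
clock: 12.45
position: [0.6022, -0.2674, 0.0707]
tcp_rot: [[0.994, -0.105, 0.0], [-0.105, -0.994, -0.0], [0.0, 0.0, -1.0]]
force: [0.1, 1.0, -0.4]
gripper_width: 1.0
finger_force: 0.0
```

>>> apply_moves([
  [0,0,0,0,0,0],
  [0,0,0,0,0,0],
  [0,0,0,0,0,0],
  [0,0,0,0,0,0],
  [0,0,0,0,0,0],
  [0,0,0,0,0,0],
  [0,0,0,0,0,0],
  [0,0,0,0,0,0],
  [0,0,0,0,0,0],
], hand=1, force=16)

```text
clock: 13.35
position: [0.6021, -0.2673, 0.0708]
tcp_rot: [[0.994, -0.105, 0.0], [-0.105, -0.994, 0.0], [0.0, -0.0, -1.0]]
force: [-0.4, 0.4, 1.6]
gripper_width: 0.594
finger_force: 16.0
```

>>> apply_moves([
  [0,0,-0.5,0,0,0],
  [0,0,-1,0,0,0],
  [0,0,-1.5,0,0,0],
  [0,0,-1.5,0,0,0],
  [0,0,-1.5,0,0,0],
  [0,0,-1.5,0,0,0],
  [0,0,-1.5,0,0,0],
  [0,0,-1.5,0,0,0],
  [0,0,-1.5,0,0,0],
  [0,0,0,0,0,0],
])

```text
clock: 14.35
position: [0.6034, -0.2682, 0.1941]
tcp_rot: [[0.994, -0.105, 0.004], [-0.105, -0.994, -0.003], [0.005, 0.002, -1.0]]
force: [0.4, -1.3, -2.3]
gripper_width: 0.596
finger_force: 16.0
```

>>> apply_moves([
  [-0.6,-0.9,0,0,0,0],
  [-1.2,-2,0,0,0,0],
  [-1.2,-2,0,0,0,0],
  [-1.2,-2,0,0,0,0],
  [-1.2,-2,0,0,0,0],
  [-1.2,-2,0,0,0,0],
  [-1.2,-2,0,0,0,0],
  [-1.2,-2,0,0,0,0],
  [-1.2,-2,0,0,0,0],
  [-1.2,-2,0,0,0,0],
  [-1.2,-1.2,0,0,0,0],
  [-0.7,-0.5,0,0,0,-0.045],
  [0,0,0,0,0,0],
  [0,0,0,0,0,0],
])

```text
clock: 15.75
position: [0.4909, -0.0482, 0.19]
tcp_rot: [[0.998, -0.061, -0.001], [-0.061, -0.998, 0.0], [-0.001, -0.0, -1.0]]
force: [-0.2, -0.4, -1.2]
gripper_width: 0.596
finger_force: 16.0
```

>>> apply_moves([
  [0,0,0.6,0,0,0],
  [0,0,1.4,0,0,0],
  [0,0,1.4,0,0,0],
  [0,0,1.4,0,0,0],
  [0,0,1.4,0,0,0],
  [0,0,1.4,0,0,0],
  [0,0,1.4,0,0,0],
  [0,0,1.4,0,0,0],
  [0,0,1.0,0,0,0],
  [0,0,0.5,0,0,0],
  [0,0,0.2,0,0,0],
  [0,0,0,0,0,0],
  [0,0,0,0,0,0],
])

```text
clock: 17.05
position: [0.492, -0.0487, 0.0703]
tcp_rot: [[0.998, -0.06, 0.001], [-0.06, -0.998, -0.0], [0.001, 0.0, -1.0]]
force: [-0.3, -0.5, -2.5]
gripper_width: 0.592
finger_force: 16.0
```

>>> apply_moves([
  [0,0,0.15,0,0,0],
  [0,0,0.1,0,0,0],
  [0,0,0.05,0,0,0],
  [0,0,0.05,0,0,0],
  [0,0,0.05,0,0,0],
  [0,0,0,0,0,0],
])

```text
clock: 17.65
position: [0.4919, -0.0485, 0.0668]
tcp_rot: [[0.998, -0.06, 0.0], [-0.06, -0.998, -0.0], [0.0, 0.0, -1.0]]
force: [-3.3, 1.5, 5.7]
gripper_width: 0.589
finger_force: 16.0
```

>>> apply_moves([
  [0,0,0,0,0,0],
  [0,0,0,0,0,0],
  [0,0,0,0,0,0],
  [0,0,0,0,0,0],
  [0,0,0,0,0,0],
  [0,0,-1,0,0,0],
  [0,0,-2,0,0,0],
  [0,0,-3,0,0,0],
  [0,0,-3,0,0,0],
  [0,0,-3,0,0,0],
  [0,0,0,0,0,0],
], hand=0)

```text
clock: 18.75
position: [0.4944, -0.0495, 0.1912]
tcp_rot: [[0.998, -0.06, 0.009], [-0.06, -0.998, -0.003], [0.01, 0.003, -1.0]]
force: [0.7, 0.4, 0.3]
gripper_width: 1.002
finger_force: 0.0
```

>>> apply_moves([
  [0,0,0,0,0,-0.143],
  [0,0,0,0,0,-0.143],
  [0,0,0,0,0,-0.143],
  [0,0,0,0,0,-0.143],
  [0,0,0,0,0,-0.143],
  [0,0,0,0,0,-0.143],
  [0,0,0,0,0,-0.143],
  [0,0,0,0,0,-0.143],
  [0,0,0,0,0,-0.143],
  [0,0,0,0,0,-0.143],
  [0,0,0,0,0,-0.143],
  [0,0,0,0,0,0],
  [0,0,0,0,0,0],
])

```text
clock: 20.05
position: [0.491, -0.0484, 0.185]
tcp_rot: [[0.061, 0.998, -0.001], [0.998, -0.061, 0.0], [0.0, -0.001, -1.0]]
force: [-0.1, -0.2, 0.6]
gripper_width: 0.999
finger_force: 0.0
```

```bash
python3 - <<'E'
from h import *
st();snap('wrist','w4')
pts('w4',lambda P,I:(P[...,2]>.096)&(P[...,2]<.108)&(abs(P[...,1]+.05)<.06))
pts('w4',lambda P,I:(I[...,1]>I[...,0]+40)&(P[...,2]>.09)&(P[...,2]<.108)&(abs(P[...,1]+.05)<.06))
E
```

```text
t 20.05 pos [ 0.491  -0.0484  0.185 ] yang -3.5 tilt [-9.e-04  3.e-04 -1.e+00] F [-0.1 -0.2  0.6] w 93.9 ff 0.0
[ 244  180   67   59 3733] [490.5 -47.9] [56.6 60.7] 86.9 0.0997
[245 181  18  57 977] [468.5 -46.5] [55.  16.2] 85.8 0.1001
```

View pics/w4.png

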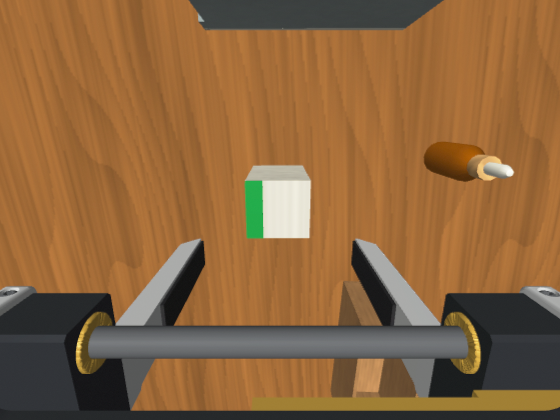

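The new carton stands upright on the bench at pixels (245-310, 180-238), label to the front and square to the fingers. I'll regrip it front to back, lift it and carry it over the lane.

>>> apply_moves([
  [0,0,1,0,0,0],
  [0,0,1.6,0,0,0],
  [0,0,1.6,0,0,0],
  [0,0,1.6,0,0,0],
  [0,0,1.6,0,0,0],
  [0,0,1.6,0,0,0],
  [0,0,1.5,0,0,0],
  [0,0,1,0,0,0],
  [0,0,0,0,0,0],
  [0,0,0,0,0,0],
])

```text
clock: 21.1
position: [0.4915, -0.0485, 0.0707]
tcp_rot: [[0.058, 0.998, 0.0], [0.998, -0.058, -0.0], [-0.0, 0.0, -1.0]]
force: [0.8, -0.3, 0.1]
gripper_width: 1.001
finger_force: 0.0
```

>>> apply_moves([
  [0,0,0,0,0,0],
  [0,0,0,0,0,0],
  [0,0,0,0,0,0],
  [0,0,0,0,0,0],
  [0,0,0,0,0,0],
  [0,0,0,0,0,0],
  [0,0,0,0,0,0],
  [0,0,0,0,0,0],
], hand=1, force=16)

```text
clock: 21.9
position: [0.4914, -0.0485, 0.0708]
tcp_rot: [[0.058, 0.998, -0.0], [0.998, -0.058, -0.0], [-0.0, -0.0, -1.0]]
force: [-1.1, 0.1, 2.8]
gripper_width: 0.635
finger_force: 16.0
```

>>> apply_moves([
  [0,0,-0.5,0,0,0],
  [0,0,-1,0,0,0],
  [0,0,-1.5,0,0,0],
  [0,0,-1.5,0,0,0],
  [0,0,-1.5,0,0,0],
  [0,0,-1.5,0,0,0],
  [0,0,-1.5,0,0,0],
  [0,0,-1.5,0,0,0],
  [0,0,-1.5,0,0,0],
  [0,0,-1.5,0,0,0],
  [0,0,-0.5,0,0,0],
  [0,0,0,0,0,0],
])

```text
clock: 23.1
position: [0.4919, -0.0487, 0.2117]
tcp_rot: [[0.058, 0.998, 0.002], [0.998, -0.058, -0.001], [-0.0, 0.002, -1.0]]
force: [0.5, -1.2, -2.1]
gripper_width: 0.638
finger_force: 16.0
```

>>> apply_moves([
  [0.8,0.2,0,0,0,0],
  [1.6,0.4,0,0,0,0],
  [1.6,0.4,0,0,0,0],
  [1.6,0.4,0,0,0,0],
  [1.6,0.4,0,0,0,0],
  [1.6,0.4,0,0,0,0],
  [1.6,0.4,0,0,0,0],
  [1.6,0.4,0,0,0,0],
  [1.6,0.4,0,0,0,0],
  [1.6,0.4,0,0,0,0],
  [1.6,0.4,0,0,0,0],
  [1.6,0.3,0,0,0,0],
  [1.6,0.2,0,0,0,0],
  [1.2,0,0,0,0,0],
  [0,0,0,0,0,0],
  [0,0,0,0,0,0],
  [0,0,0,0,0,0],
])

```text
clock: 24.8
position: [0.5505, 0.1599, 0.2106]
tcp_rot: [[0.059, 0.998, -0.0], [0.998, -0.059, -0.0], [-0.0, -0.0, -1.0]]
force: [0.1, 0.2, -3.4]
gripper_width: 0.638
finger_force: 16.0
```

```bash
python3 - <<'E'
from h import *
o=st();lane(o['position'][:2]);snap('wrist','w5')
pts('w5',lambda P,I:(P[...,2]>.1055)&(P[...,2]<.112),(170,245,150,340))
pts('w5',lambda P,I:(P[...,2]>.215)&(P[...,2]<.28),(100,300,205,355))
r=pts('w5',lambda P,I:(I[...,1]>I[...,0]+40)&(P[...,2]>.2),(100,300,205,355)); lane(np.array(r[0])/1000)
E
```

```text
t 24.8 pos [0.5505 0.1599 0.2106] yang -3.36 tilt [-1.e-04 -3.e-04 -1.e+00] F [ 0.1  0.2 -3.4] w 60.0 ff 15.986646115779877
lane x,y mm 120.3 -0.9
[ 154  176   65   56 3346] [460.6 166. ] [57.1 60.7] 86.0 0.1077
[  205   207   150    93 11972] [550.9 163.4] [52.  83.7] 86.8 0.2414
[ 223  219   32   81 2285] [527.9 165.1] [50.6 18.4] 86.8 0.2401
lane x,y mm 97.4 2.9
```

View pics/w5.png

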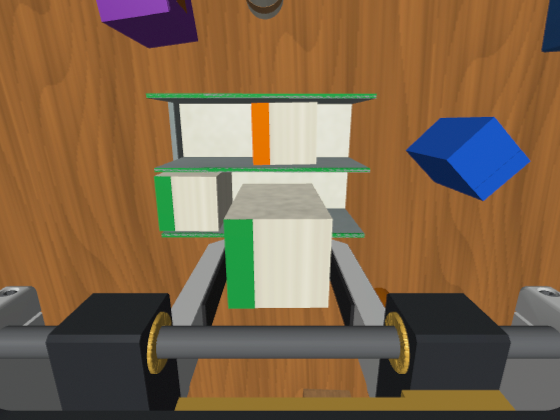

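The new carton hangs upright at pixels (226-330, 185-307), with the old one at (157-218, 172-232). I'll fit the top face only, for the sideways centring.

```bash
python3 - <<'E'
from h import *
P,I=cloud('w5');
k=np.zeros(P.shape[:2],bool);k[222:303,225:331]=1;k&=P[...,2]>.2345
print(np.nanpercentile(P[k][:,2],[5,50,95]))
r=pts('w5',lambda P,I:(P[...,2]>.2385)&(P[...,2]<.243),(205,310,222,335)); lane(np.array(r[0])/1000)
q=P[262,235:322:20];print(q.round(4))
q=P[215:306:10,280];print(q.round(4))
for n,a,b in(('M',160,174),('R',232,241)):
    pts('w5',lambda P,I:(I[...,1]>I[...,0]+40)&(P[...,2]>.095)&(P[...,2]<.1055),(a,b,130,400))
E
```

```text
[0.23857916 0.2396356  0.24081267]
[ 222  218  113   91 9077] [551.  160.7] [57.2 63.6] 86.9 0.2397
lane x,y mm 120.7 -0.1
[[0.5267 0.1645 0.2405]
 [0.5381 0.1639 0.2405]
 [0.5494 0.1628 0.2397]
 [0.5609 0.162  0.2393]
 [0.5724 0.1612 0.2391]]
[[0.5538 0.1885 0.2324]
 [0.5535 0.1851 0.2399]
 [0.5532 0.1786 0.2382]
 [0.5529 0.1729 0.2391]
 [0.5525 0.1667 0.239 ]
 [0.5522 0.1606 0.2393]
 [0.5518 0.1543 0.2396]
 [0.5514 0.1474 0.2388]
 [0.5511 0.1411 0.2395]
 [0.5507 0.1349 0.2404]]
[154 167 216   5 787] [537.2 195.8] [  3.7 209. ] 86.7 0.1035
[162 232  62   5 246] [460.8 132.2] [ 4.1 63.7] 86.3 0.1031
```

The carton is centred in the lane to about 0.1 mm, so I lower it.

>>> apply_moves([
  [0,0,0.5,0,0,0],
  [0,0,1,0,0,0],
  [0,0,1,0,0,0],
  [0,0,0.5,0,0,0],
  [0,0,0.5,0,0,0],
  [0,0,0.5,0,0,0],
  [0,0,0.5,0,0,0],
  [0,0,0,0,0,0],
])

```text
clock: 25.65
position: [0.5501, 0.1604, 0.1648]
tcp_rot: [[0.058, 0.998, -0.001], [0.998, -0.058, -0.0], [-0.0, -0.001, -1.0]]
force: [-0.1, -0.7, -2.1]
gripper_width: 0.635
finger_force: 16.0
```

>>> apply_moves([
  [0,0,0.5,0,0,0],
  [0,0,1,0,0,0],
  [0,0,1,0,0,0],
  [0,0,1,0,0,0],
  [0,0,1,0,0,0],
  [0,0,1,0,0,0],
  [0,0,1,0,0,0],
  [0,0,1,0,0,0],
  [0,0,0.5,0,0,0],
  [0,0,0.2,0,0,0],
  [0,0,0,0,0,0],
  [0,0,0,0,0,0],
])

```text
clock: 26.85
position: [0.551, 0.1604, 0.0842]
tcp_rot: [[0.058, 0.998, 0.001], [0.998, -0.058, 0.0], [0.0, 0.001, -1.0]]
force: [0.3, 0.6, -2.1]
gripper_width: 0.638
finger_force: 16.0
```

>>> apply_moves([
  [0,0,0.15,0,0,0],
  [0,0,0.1,0,0,0],
  [0,0,0.07,0,0,0],
  [0,0,0.07,0,0,0],
  [0,0,0.05,0,0,0],
  [0,0,0.05,0,0,0],
  [0,0,0.05,0,0,0],
  [0,0,0,0,0,0],
])

```text
clock: 27.65
position: [0.5507, 0.1605, 0.0789]
tcp_rot: [[0.058, 0.998, -0.0], [0.998, -0.058, -0.0], [-0.0, -0.0, -1.0]]
force: [-3.1, 0.1, 4.2]
gripper_width: 0.639
finger_force: 16.0
```

Touchdown was at about 4 N. I open partly, to keep clear of the old carton, then lift.

>>> apply_moves([
  [0,0,0,0,0,0],
  [0,0,0,0,0,0],
  [0,0,0,0,0,0],
  [0,0,0,0,0,0],
  [0,0,0,0,0,0],
  [0,0,-0.5,0,0,0],
  [0,0,-1,0,0,0],
  [0,0,-2,0,0,0],
  [0,0,-3,0,0,0],
  [0,0,-3,0,0,0],
  [0,0,-2.5,0,0,0],
  [0,0,0,0,0,0],
  [0,0,0,0,0,0],
], hand=0.22)

```text
clock: 28.95
position: [0.5507, 0.1604, 0.1987]
tcp_rot: [[0.058, 0.998, 0.001], [0.998, -0.058, 0.0], [0.0, 0.001, -1.0]]
force: [-0.1, -0.2, -1.4]
gripper_width: 0.78
finger_force: 0.0
```

```bash
cat >> h.py <<'E'
def both(fn):
    o=st();lane(o['position'][:2]);snap('wrist',fn)
    P,I=cloud(fn);I=I.astype(int);X=P[...,:2]-O;x=X@A;y=X@B
    t=(P[...,2]>.1055)&(P[...,2]<.112)&(abs(y)<.031)&(x>-.02)&(x<.22)
    g=t&(I[...,1]>I[...,0]+40)
    h=np.histogram(x[t]*1000,np.arange(-20,220,4))[0];print(h)
    print('x pct',np.percentile(x[t],[.2,99.8])*1000); 
    for nm,m in(('label1',g&(x<.045)),('label2',g&(x>=.045))):
        if m.sum(): r=cv2.minAreaRect((np.stack([x[m],y[m]],1)*1000).astype(np.float32));print(nm,m.sum(),np.round(r[0],1),np.round(r[1],1),round(r[2],1))
    print('z',P[t][:,2].min(),P[t][:,2].max())
E
python3 -c "
from h import *
both('w6')"
```

```text
t 28.95 pos [0.5507 0.1604 0.1987] yang -3.32 tilt [ 1.1e-03  1.0e-04 -1.0e+00] F [-0.1 -0.2 -1.4] w 73.3 ff 0.0
lane x,y mm 120.5 -0.4
[  0   0   0   0   4 223 243 233 242 244 236 244 231 243 245 236 235 240
 236 246  31   0   0   0   0   0   0 133 248 239 235 249 231 228 228 270
 243 227 233 237 237 234 104   0   0   0   0   0   0   0   0   0   0   0
   0   0   0   0   0]
x pct [  0.3169924  149.35818843]
label1 949 [8.5 0.4] [56.1 16.4] 89.5
label2 967 [97.6  0.2] [56.  16.6] 89.4
z 0.10550422426139013 0.11031758342778883
```

Both are upright: old 0–60 mm, new 90–150 mm along the lane. I close the fingers, go down behind the new one and push it forward.

>>> apply_moves([
  [0,1,0,0,0,0],
  [0,1.5,0,0,0,0],
  [0,1.5,0,0,0,0],
  [0,1.1,0,0,0,0],
  [0,0,0,0,0,0],
  [0,0,0,0,0,0],
  [0,0,0,0,0,0],
  [0,0,0,0,0,0],
  [0,0,0,0,0,0],
  [0,0,0,0,0,0],
  [0,0,0,0,0,0],
], hand=1, force=10)

```text
clock: 30.1
position: [0.6014, 0.1575, 0.1984]
tcp_rot: [[0.058, 0.998, 0.0], [0.998, -0.058, -0.0], [0.0, 0.0, -1.0]]
force: [-0.4, 0.1, -0.3]
gripper_width: 0.008
finger_force: 0.0
```

>>> apply_moves([
  [0,0,0.8,0,0,0],
  [0,0,1.5,0,0,0],
  [0,0,1.5,0,0,0],
  [0,0,1.5,0,0,0],
  [0,0,1.5,0,0,0],
  [0,0,1.5,0,0,0],
  [0,0,1.5,0,0,0],
  [0,0,1.5,0,0,0],
  [0,0,1.5,0,0,0],
  [0,0,1,0,0,0],
  [0,0,0.5,0,0,0],
  [0,0,0,0,0,0],
  [0,0,0,0,0,0],
])

```text
clock: 31.4
position: [0.602, 0.1575, 0.0558]
tcp_rot: [[0.058, 0.998, 0.001], [0.998, -0.058, 0.0], [0.0, 0.001, -1.0]]
force: [0.2, -0.3, 0.6]
gripper_width: 0.007
finger_force: 0.0
```

>>> apply_moves([
  [0,-0.3,0,0,0,0],
  [0,-0.3,0,0,0,0],
  [0,-0.3,0,0,0,0],
  [0,-0.3,0,0,0,0],
  [0,-0.3,0,0,0,0],
  [0,-0.3,0,0,0,0],
  [0,-0.3,0,0,0,0],
  [0,-0.3,0,0,0,0],
  [0,-0.3,0,0,0,0],
  [0,-0.3,0,0,0,0],
  [0,-0.3,0,0,0,0],
  [0,0,0,0,0,0],
])

```text
clock: 32.6
position: [0.568, 0.1594, 0.0551]
tcp_rot: [[0.058, 0.998, -0.001], [0.998, -0.058, -0.0], [-0.0, -0.001, -1.0]]
force: [1.8, -0.4, 0.9]
gripper_width: 0.006
finger_force: 0.8
```

>>> apply_moves([
  [0,-0.1,0,0,0,0],
  [0,-0.1,0,0,0,0],
  [0,-0.1,0,0,0,0],
  [0,-0.1,0,0,0,0],
  [0,0,0,0,0,0],
])

```text
clock: 33.1
position: [0.5643, 0.1596, 0.0551]
tcp_rot: [[0.058, 0.998, -0.0], [0.998, -0.058, -0.0], [-0.0, -0.0, -1.0]]
force: [1.5, -0.1, 1.2]
gripper_width: 0.008
finger_force: 0.8
```

>>> apply_moves([
  [0,-0.1,0,0,0,0],
  [0,-0.1,0,0,0,0],
  [0,0,0,0,0,0],
])

```text
clock: 33.4
position: [0.5623, 0.1597, 0.0551]
tcp_rot: [[0.058, 0.998, -0.001], [0.998, -0.058, -0.0], [-0.0, -0.001, -1.0]]
force: [2.2, 0.2, 0.9]
gripper_width: 0.006
finger_force: 0.8
```

>>> apply_moves([
  [0,-0.1,0,0,0,0],
  [0,-0.1,0,0,0,0],
  [0,0,0,0,0,0],
])

```text
clock: 33.7
position: [0.5617, 0.16, 0.0558]
tcp_rot: [[0.058, 0.998, 0.003], [0.998, -0.058, 0.0], [0.001, 0.003, -1.0]]
force: [5.1, 0.2, -0.1]
gripper_width: 0.004
finger_force: 2.5
```

```bash
python3 - <<'E'
from h import *
o=st();lane(o['position'][:2]);snap('top','t2')
P,I=cloud('t2');X=P[...,:2]-O;x=X@A;y=X@B
t=(P[...,2]>.104)&(P[...,2]<.112)&(abs(y)<.029)&(x>-.02)&(x<.145)
print(np.histogram(x[t]*1000,np.arange(-20,160,4)))
E
```

```text
t 33.7 pos [0.5617 0.16   0.0558] yang -3.33 tilt [ 3.e-03  4.e-04 -1.e+00] F [ 5.1  0.2 -0.1] w 0.4 ff 2.477599253779772
lane x,y mm 131.5 -0.3
(array([0, 0, 0, 0, 0, 0, 0, 0, 0, 0, 0, 0, 0, 0, 0, 0, 0, 0, 0, 0, 0, 0,
       0, 0, 0, 0, 0, 0, 0, 0, 0, 0, 0, 0, 0, 0, 0, 0, 0, 0, 0, 0, 0, 0]), array([-20, -16, -12,  -8,  -4,   0,   4,   8,  12,  16,  20,  24,  28,
        32,  36,  40,  44,  48,  52,  56,  60,  64,  68,  72,  76,  80,
        84,  88,  92,  96, 100, 104, 108, 112, 116, 120, 124, 128, 132,
       136, 140, 144, 148, 152, 156]))
```

The force jumped, so the new carton has met the old one. One more small press, then back off, lift and check.

>>> apply_moves([
  [0,-0.1,0,0,0,0],
  [0,-0.05,0,0,0,0],
  [0,0,0,0,0,0],
])

```text
clock: 34.05
position: [0.5615, 0.16, 0.0566]
tcp_rot: [[0.058, 0.998, 0.006], [0.998, -0.058, 0.0], [0.001, 0.006, -1.0]]
force: [7.4, 0.4, 0.1]
gripper_width: 0.005
finger_force: 3.4
```

>>> apply_moves([
  [0,0.3,0,0,0,0],
  [0,0.6,0,0,0,0],
  [0,0.6,0,0,0,0],
  [0,0,0,0,0,0],
  [0,0,-1,0,0,0],
  [0,0,-2,0,0,0],
  [0,0,-3,0,0,0],
  [0,0,-3,0,0,0],
  [0,0,-3,0,0,0],
  [0,0,-3,0,0,0],
  [0,-2,0,0,0,0],
  [0,-3,0,0,0,0],
  [0,0,0,0,0,0],
  [0,0,0,0,0,0],
])

```text
clock: 35.45
position: [0.524, 0.162, 0.2059]
tcp_rot: [[0.058, 0.998, 0.001], [0.998, -0.058, 0.0], [0.0, 0.001, -1.0]]
force: [0.1, 0.0, -0.6]
gripper_width: 0.004
finger_force: 0.0
```

```bash
python3 -c "
from h import *
both('w7')"
```

```text
t 35.45 pos [0.524  0.162  0.2059] yang -3.3 tilt [ 9.e-04  0.e+00 -1.e+00] F [ 0.1  0.  -0.6] w 0.4 ff 0.0
lane x,y mm 93.7 -0.4
[  0   0   0   0   2 212 234 224 231 231 226 231 223 226 229 223 221 229
 227 230 225 225 231 226 236 223 222 223 219 224 237 231 225 229 225  14
   0   0   0   0   0   0   0   0   0   0   0   0   0   0   0   0   0   0
   0   0   0   0   0]
x pct [  0.35523665 119.98613692]
label1 902 [8.3 0.4] [55.1 16.2] 90.0
label2 904 [68.   0.5] [55.5 15.7] 89.1
z 0.10551727543756616 0.11068882661916782
```

View pics/w7.png

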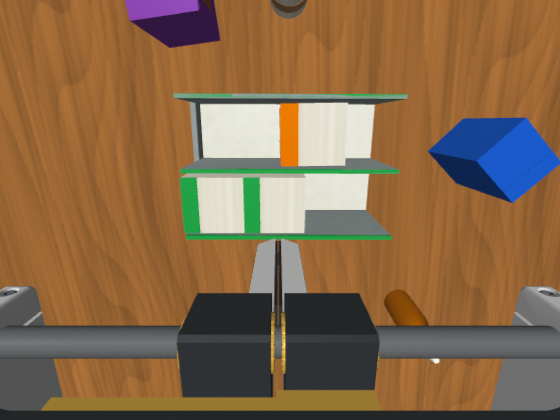

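The picture shows both green cartons flush in the right lane: old label at (190,205), new label at (252,205), new back edge at (305,205), 0–120 mm with no gap. The orange carton is where it was, and the gripper is clear at 0.2 m, so I hand in.

```bash
python3 -c "
from bench import manip
print(manip.job_done())"
```

```text
the job is handed in; nothing more can be done
None
```

The job is handed in: the old green carton is at the front stop and the new one sits right up against it in the same lane, both upright with labels facing front, after about 35.5 s of the 72 s allowed.

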